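Draw the long comb out of the slide-top organiser

TASK

Slide the flat cover of the wooden organiser fully open, take the long comb by its handle and draw it out: it is longer than the opening, so tilt it handle-end up and guide it out diagonally, without forcing it against the box. Finish still holding the comb in the gripper, still, with the whole comb at least 6 cm higher than the top of the box and touching nothing else. Leave the cover open and everything else on the vanity where it stands.

Things in the scene. Friction and masses are not known exactly. Their poses are not given: they have to be found in the camera images.
- organiser: Fixed brown wooden box, 289 mm long (x), 122 wide (y), near (-x) end roughly towards the robot. Origin at table height on its long centre line: outside x -172 to +117, y -61 to +61 mm. Walls 5 mm thick, 70 high; guide rails on the long walls rise to 75. Fixed roof (underside 66, top 70 mm high) from x -172 to -28, open from there to +112 when the cover is slid back. Leave it be.
- opening (a point): Centre of the 140 (x) by 112 mm (y) opening, 70 mm above the table, at organiser x +42, y 0; axes as the organiser's. The comb bay below spans organiser x -112 to +112, y -56 to +56 mm, floor 5 mm above the table. Two cross ribs, 8 mm wide, at organiser x -70 and +80, tops 25 mm above the table, carry the comb.
- cover (a joint): Flat wooden sliding cover, 144 x 110 x 5 mm, top 76 mm above the table. Value in m: 0 = shut over the opening, 0.135 = fully open (end stop), slid towards the organiser's -x over the fixed roof. It starts shut or up to 30 mm open, slides with about 1.5 to 2 N and stays where it is left.
- cover_grip (a point): Centre of the upright grip ridge on the cover: 12 mm thick along the organiser's x, 70 mm long along y, 20 mm tall (76 to 96 mm above the table). Moves with the cover. Axes as the organiser's.
- comb_handle (a point): Grip point on the black hard-plastic comb (40 to 85 g, 200 mm long along its x), mid-thickness. Handle: 55 mm to its +x and 50 mm to its -x, 20 wide (y), 16 thick (z); balance point 35 to 45 mm towards the teeth. Lies flat on the ribs, handle under the opening, teeth under the roof, x within 0.06 rad of the organiser's x; this point 33 mm above the table.
- comb_end (a point): Free end of the handle, 55 mm along comb +x from comb_handle, half-way up it.
- comb_tail (a point): Toothed end of the comb, 145 mm along comb -x from comb_handle and 5 mm lower (mid-thickness there). The toothed part is 95 mm long, 6 mm thick, and spans comb y -10 to +32 mm; its underside is flush with the handle's.
- comb: The comb as a whole: origin at the middle of its underside; x towards the handle end, z up as it lies. comb_handle is at x +45, z +8 mm.
- tumbler: Chrome tumbler, 74 mm across, 100 mm tall, beside the organiser. Origin: centre of underside. Leave alone.
- jar: Frosted glass jar with twist cap, 72 mm across, 78 mm tall, beside the organiser. Origin: centre of underside. Leave alone.
- holder: White ceramic toothbrush holder, 80 mm across, 105 mm tall, with two brushes reaching 185 mm. Origin: centre of underside. Leave alone.
- lotion: White lotion bottle, 60 mm across, 160 mm tall. Origin: centre of underside. Leave alone.
- soap_dish: Clear soap dish with a soap bar, 130 x 90 x 27 mm. Origin: centre of underside. Leave alone.
- nail_brush: Wooden nail brush, 95 x 40 x 34 mm. Origin: centre of underside. Leave alone.

How it is judged:
By the outcome, as a careful person would: the job done as asked, in the order asked, and still so for the second after the job is handed in, while the arm keeps its last pose, push and grip.
It also fails if it takes over 48 s, if anything falls off the work surface, if the arm or the gripper's body presses on something with over 40 N, if the wrist force passes 120 N, or if a joint passes its speed limit or range.

ROBOT

A 7-joint arm with a two-finger parallel gripper is mounted at the origin on the work surface. World frame = base frame: x ahead of the robot, y to its left, z up, the work surface at z = 0. Lengths are in m, angles in degrees, forces in N, time in s.
With the tool pointing down it reaches from about 0.4 to 0.85 m from the base axis. Payload 4.5 kg.
Tool frame: the origin (TCP) lies midway between the tips of the shut fingers; the grasp point (between the pads) lies r.tcp_to_grasp behind it (r.tcp_to_grasp is the distance from the TCP to the grasp point, in m); z points along the fingers, y is the line along which they close (so a half turn about z gives the same grasp; the last joint's range is limited). The gripper opens to 85 mm and grips with 20 to 120 N. Pads are 22 mm wide; open, the fingers measure 114 mm over their backs; the gripper's body (76 mm by 85 mm) begins 54 mm behind the grasp point. The pads swing forward as they close: fully open they stand 13 mm farther back than shut.
Start: joints at [70.233, 39.483, -11.15, 89.685, 9.013, 51.709, -12.324], TCP at [0.231, -0.581, 0.231] pointing down, gripper open.
Joint ranges: [-172.22, 172.22], [-26.19, 119.32], [-84.43, 86.54], [7.71, 146.69], [-57.33, 237.33], [2.42, 119.75], [-152.13, 152.13]. Speed limits (degrees/s): [147.25, 147.25, 180, 180, 180, 180, 180].

INTERFACE

Orientations are given as [roll, pitch, yaw] about the fixed x, y, z axes, in that order (R = Rz(yaw) Ry(pitch) Rx(roll)).
In Python, from bench import r gives the robot as it stands.
- The arm moves only by the tool move_arm, never from a script. Its argument "moves" is a list of rows, each a list of 5 numbers: the finger opening in mm, from 0 to 85.4, then the shift along the world's x, y, z in units of 2.5 cm (1.0 is 2.5 cm), then the turn about the world's z in units of 0.1 rad (1.0 is 0.1 rad). A call has 1 to 12 rows; each row shifts and turns the commanded pose from where the row before left it; what a row does not reach is not made up. A row lasts 1/12 s, in which the tool goes at most 41.7 mm and 7.16 degrees, less where a joint would pass 70% of its speed; a pose out of reach is approached as far as the arm can. A call with a number of a shift or a turn outside -1 to 1 is refused whole. A call with a gripper value outside its range is refused whole. The fingers move at their own pace and stop on an object; the grip force is fixed at half the most. Time passes only in rows, so rows that do not move let the fingers close. It gives the time, the measured TCP pose, the force, the opening and the grip force at its end, in the units of the state.
- r.observe(): the state, without advancing time (a new reading comes with each control period).
- r.capture(name): name is "side" or "top"; returns a dict with "color" (420x560x3 uint8, blue, green, red), "fx", "fy", "cx", "cy" (pixels), "origin" and "orientation" of the camera in the world. Camera axes: x right, y down, z forward; pixel columns grow to the right and rows downward; lengths in m; the calibration is good to about 2 mm. A picture is of the moment at which its call begins. There is no depth.
- r.sign_off(): hands the job in; it is judged then, once.
The state is a dict: "time_s": time; "joints": joint angles; "qd": joint speeds; "joint_torque": joint torques, N m; "ee_pos": TCP position; "tool_rot": TCP orientation; "ft_force": force on the tool from outside, world axes, zero at the start; "moment": the same for the moment, N m; "gripper_width": opening from 0.0 (shut) to 1.0 (fully open); "grip_force": force on a finger pad.
Only numpy, scipy, OpenCV 4.12 (cv2) and the standard library are available. Lean on these libraries where they do the work, as an engineer would, in place of code of your own. Each camera call takes 0.05 s, during which the arm holds its last target. There are 200 camera calls.

## Working session

There is one attempt and no reset: what is moved stays moved. The work goes in short steps, Python scripts to look and compute and a tool call to move; the robot and the scene stay as the last step left them, time stands still between calls to the robot, and variables do not carry over. Pictures are saved under pics/ and viewed, at most 10 in all, crops included, and the job is handed in when it is done.

Besides the shell and the picture viewer there is one more tool, called after "Request:" as name([rows], argument=value, ...), one row to a line, values as JSON. move_arm: Moves the arm, as the interface text tells. Shifts and turns lie within -1 to 1; 1 stands for 2.5 cm of shift or 0.1 rad of turn. Its arguments: {"type":"object","properties":{"moves":{"type":"array","items":{"type":"array","items":{"type":"number"}}}},"required":["moves"]}

```bash
mkdir -p pics; ls; cat > h.py <<'E'
import numpy as np, cv2
from scipy.spatial.transform import Rotation as R
from bench import r
def cam(n,save=None):
    c=r.capture(n)
    if save: cv2.imwrite('pics/'+save,c['color'])
    o=np.array(c['orientation'],float)
    c['R']=o if o.shape==(3,3) else R.from_euler('xyz',o,degrees=True).as_matrix()
    c['o']=np.array(c['origin']); return c
def plane(c,u,v,z):
    d=c['R']@np.array([(u-c['cx'])/c['fx'],(v-c['cy'])/c['fy'],1]); t=(z-c['o'][2])/d[2]; return (c['o']+t*d)
def proj(c,p):
    q=c['R'].T@(np.array(p)-c['o']); return c['fx']*q[0]/q[2]+c['cx'],c['fy']*q[1]/q[2]+c['cy']
E
python3 - <<'E'
from h import *
for n in('top','side'):
    c=cam(n,n+'0.png'); print(n,c['o'],c['orientation'],c['fx'],c['cx'],c['cy'])
print(r.observe(),r.tcp_to_grasp)
E
```

```text
pics
top [ 0.20169043 -0.01747121  1.27226928] [-1.68183935e+02  1.00738365e-01 -8.56332194e+01] 400.5771171802717 278.47898595306475 204.3025766435915
side [-0.25820368  0.87525224  1.11545238] [-132.96020028    1.26841476 -140.83142669] 450.7693444550735 282.13370187974834 219.02638484564037
{'time_s': 0.1, 'joints': array([ 70.23302162,  39.52818559, -11.14643979,  89.73756527,
         9.01206115,  51.71173076, -12.32833615]), 'qd': array([ 0.02189878, -0.04379513, -0.09432244, -0.14239718, -0.03417899,
       -0.01737234, -0.07461964]), 'joint_torque': array([-3.69819914e-03, -5.40596581e+01, -1.27169386e+00, -1.58984041e+01,
        9.32897703e-03,  4.41203738e-03, -1.71206000e-05]), 'ee_pos': array([ 0.23088266, -0.58016412,  0.23057318]), 'tool_rot': array([-1.79904567e+02,  6.04449525e-03,  2.17043921e+01]), 'ft_force': array([ 0.23262997,  1.09305995, -0.45251723]), 'moment': array([-0.0144528 , -0.0191835 ,  0.08738979]), 'grip_force': 0.0, 'gripper_width': 1.0016789846031053} 0.0187
```

View pics/top0.png

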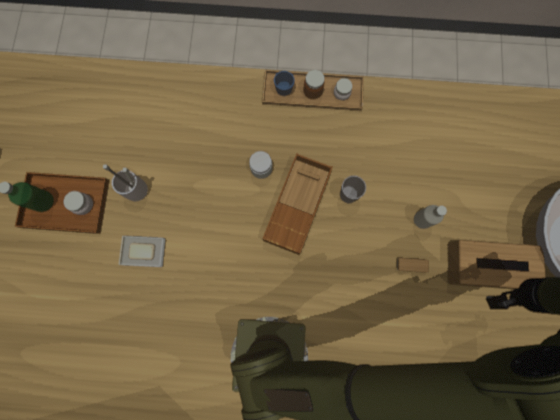

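View pics/side0.png

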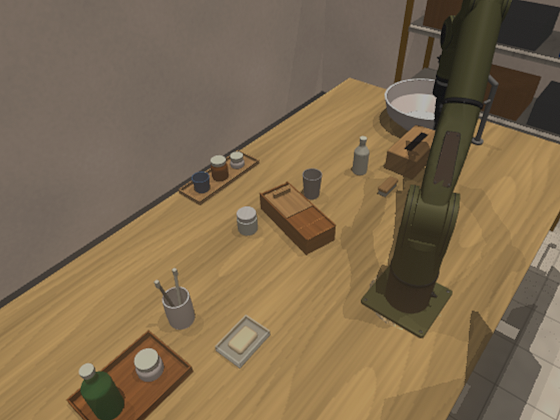

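```bash
python3 - <<'E'
import cv2
a=cv2.imread('pics/top0.png')[140:270,235:375]; b=cv2.imread('pics/side0.png')[160:260,230:350]
a=cv2.resize(a,None,fx=3,fy=3,interpolation=cv2.INTER_CUBIC);b=cv2.resize(b,None,fx=3,fy=3,interpolation=cv2.INTER_CUBIC)
b=cv2.copyMakeBorder(b,0,a.shape[0]-b.shape[0],0,0,cv2.BORDER_CONSTANT);cv2.imwrite('pics/z0.png',cv2.hconcat([a,b]))
E
```

```text
(no output)
```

View pics/z0.png

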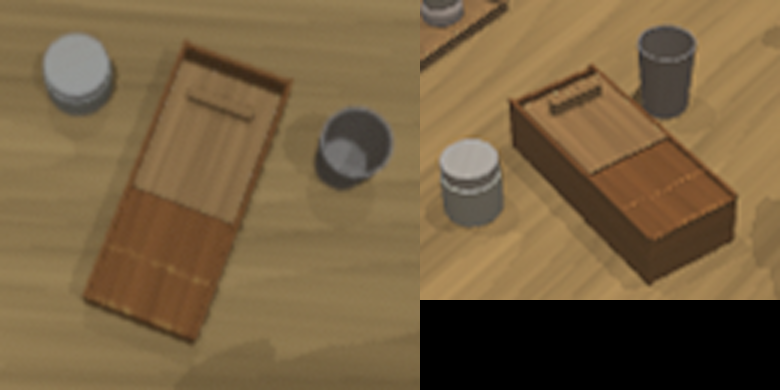

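```bash
cat >> h.py <<'E'
def fit(c,A,B,C,D):
    P=[plane(c,u,v,z)[:2] for u,v,z in(A,B,C,D)]
    f=(P[0]+P[1])/2; n=(P[2]+P[3])/2; x=(f-n); L=np.linalg.norm(x); x/=L
    return f,n,x,L,P
E
python3 - <<'E'
from h import *
c=cam('top'); f,n,x,L,P=fit(c,(297.3,154.3,.075),(332.3,167.3,.075),(263.7,239.3,.073),(299.7,254,.073))
print(P,L,np.linalg.norm(P[0]-P[1]),np.linalg.norm(P[2]-P[3]))
O=(f+n)/2+x*0.0275; y=np.array([-x[1],x[0]])
print('O',O,'yaw',np.degrees(np.arctan2(x[1],x[0])))
for u,v,z in((309,174.3,.096),(280,202.7,.076),(315,214,.076)):
    d=plane(c,u,v,z)[:2]-O; print(plane(c,u,v,z),d@x,d@y)
s=cam('side')
for u,v in((230+176/3,160+98/3),):
    d=plane(s,u-0,v,.096)[:2]-O; print(d@x,d@y)
for p in [(-.172,.061),(.117,.061),(.117,-.061),(-.172,-.061)]:
    w=O+x*p[0]+y*p[1]; q=proj(s,[*w,.073]); print(((q[0]-230)*3+420,(q[1]-160)*3))
E
```

```text
[array([ 0.61544347, -0.04294388]), array([ 0.58131209, -0.15440274]), array([0.34123405, 0.0398243 ]), array([ 0.3055701 , -0.07086843])] 0.2872729839331624 0.11656770034400342 0.11629616981919084
O [ 0.48721274 -0.06505757] yaw -16.825047851520402
[ 0.54708256 -0.08230093  0.096     ] 0.06229807404519116 0.0008241107339889524
[ 0.45640482 -0.00056916  0.076     ] -0.04815531000064158 0.05281050135665138
[ 0.4294842  -0.10913656  0.076     ] -0.04249867955535836 -0.05890164201090133
0.03480461817616515 -0.004869916764181151
(np.float64(654.9383799157181), np.float64(236.86602637370564))
(np.float64(512.8174506133968), np.float64(97.56392722098923))
(np.float64(595.8282932020414), np.float64(61.19818192703062))
(np.float64(743.1776549992367), np.float64(191.73277651242745))
```

Request:
move_arm([
  [0,0.7,0.98,0,-0.34],
  [0,0.7,0.98,0,-0.34],
  [0,0.7,0.98,0,-0.34],
  [0,0.7,0.98,0,-0.34],
  [0,0.7,0.98,0,-0.34],
  [0,0.7,0.98,0,-0.34],
  [0,0.7,0.98,0,-0.34],
  [0,0.7,0.98,0,-0.34],
  [0,0.7,0.98,0,-0.34],
  [0,0.7,0.98,0,-0.34],
  [0,0.7,0.98,0,-0.34],
  [0,0.7,0.98,0,-0.34],
])

```text
time_s: 1.2
ee_pos: [0.4418, -0.2853, 0.2313]
tool_rot: [-180.0, 0.0, -1.8]
ft_force: [0.4, 0.3, -0.4]
gripper_width: 0.005
grip_force: 0.0
```

Request:
move_arm([
  [0,0.7,0.98,0,-0.34],
  [0,0.7,0.98,0,-0.34],
  [0,0.7,0.98,0,-0.34],
  [0,0.7,0.98,0,-0.34],
  [0,0.7,0.98,0,-0.34],
  [0,0.7,0.98,0,-0.34],
  [0,0.7,0.98,0,-0.34],
  [0,0.7,0.98,0,-0.34],
  [0,0,0,0,0],
  [0,0,0,0,0],
  [0,0,0,0,0],
])

```text
time_s: 2.12
ee_pos: [0.5805, -0.0914, 0.231]
tool_rot: [179.9, 0.0, -17.3]
ft_force: [0.7, -0.8, -0.3]
gripper_width: -0.003
grip_force: 0.0
```

Request:
move_arm([
  [0,0,0,-0.8,0],
  [0,0,0,-0.8,0],
  [0,0,0,-0.8,0],
  [0,0,0,-0.8,0],
  [0,0,0,-0.8,0],
  [0,0,0,-0.2,0],
  [0,0,0,0,0],
])

```text
time_s: 2.7
ee_pos: [0.5793, -0.0922, 0.1251]
tool_rot: [179.9, 0.2, -17.4]
ft_force: [-0.7, -0.5, -0.4]
gripper_width: 0.001
grip_force: 0.0
```

```bash
python3 - <<'E'
from h import *
a=cam('top')['color'][130:260,225:365]; b=cam('side')['color'][150:260,230:350]
a=cv2.resize(a,None,fx=3,fy=3,interpolation=cv2.INTER_CUBIC);b=cv2.resize(b,None,fx=3,fy=3,interpolation=cv2.INTER_CUBIC)
b=cv2.copyMakeBorder(b,0,a.shape[0]-b.shape[0],0,0,cv2.BORDER_CONSTANT);cv2.imwrite('pics/z1.png',cv2.hconcat([a,b]))
print(r.observe()['ee_pos'])
E
```

```text
[ 0.58132262 -0.09186334  0.12713675]
```

View pics/z1.png

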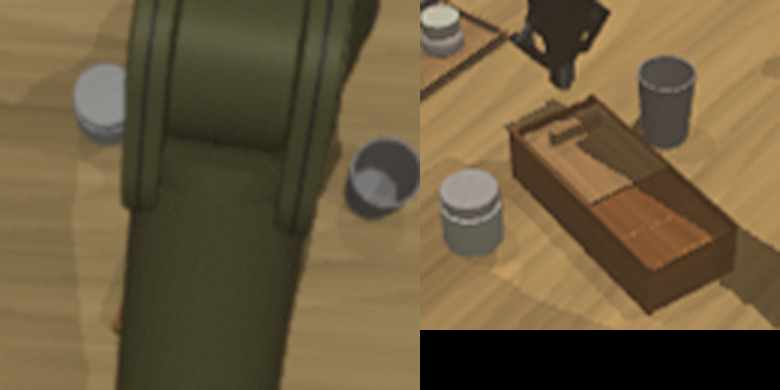

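```bash
python3 - <<'E'
from h import *
s=cam('side'); O=np.array([.4872,-.0651]);a=np.radians(-16.8);x=np.array([np.cos(a),np.sin(a)]);y=np.array([-x[1],x[0]])
for n,z in(('tip',r.observe()['ee_pos'][2]),('low',.085)):
    p=r.observe()['ee_pos'].copy();p[2]=z;q=proj(s,p);print(n,(q[0]-230)*3+420,(q[1]-150)*3,(p[:2]-O)@x,(p[:2]-O)@y)
d=plane(s,279,193.3,.094)[:2]-O;print(d@x,d@y)
E
```

```text
tip 560.6942376138918 82.00111095536997 0.09823173577077857 0.00197258816901235
low 561.749072351147 109.89626178487586 0.09823173577077857 0.00197258816901235
0.053839708681420614 0.023673818600219512
```

Request:
move_arm([
  [0,-0.1,0.03,-0.6,0],
  [0,-0.1,0.03,-0.6,0],
  [0,0,0,-0.5,0],
  [0,0,0,0,0],
  [0,-0.3,0.09,0,0],
  [0,-0.3,0.09,0,0],
  [0,-0.3,0.09,0,0],
  [0,-0.3,0.09,0,0],
])

```text
time_s: 3.52
ee_pos: [0.5466, -0.0802, 0.0851]
tool_rot: [-180.0, -0.2, -17.3]
ft_force: [1.6, -0.9, 0.6]
gripper_width: 0.002
grip_force: 0.9
```

```bash
python3 - <<'E'
from h import *
b=cam('side')['color'][140:260,220:360]
cv2.imwrite('pics/z2.png',cv2.resize(b,None,fx=4,fy=4,interpolation=cv2.INTER_CUBIC)); print(r.observe()['ft_force'])
E
```

```text
[-1.37576951 -0.52692062  1.08332651]
```

View pics/z2.png

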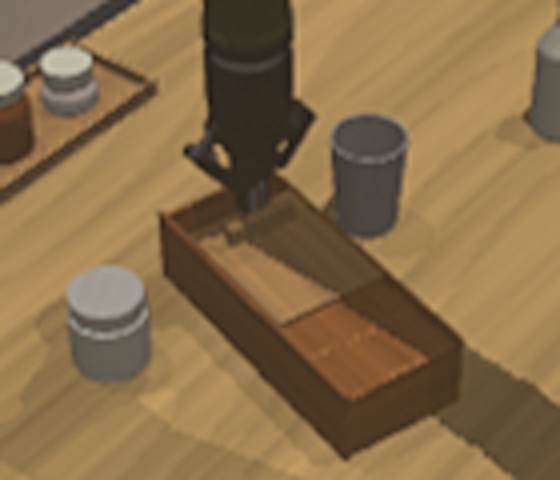

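Request:
move_arm([
  [0,-0.4,0.121,0,0],
  [0,-0.4,0.121,0,0],
  [0,-0.4,0.121,0,0],
  [0,-0.4,0.121,0,0],
  [0,-0.4,0.121,0,0],
  [0,-0.4,0.121,0,0],
  [0,-0.4,0.121,0,0],
  [0,-0.4,0.121,0,0],
  [0,-0.1,0.03,0,0],
])

```text
time_s: 4.32
ee_pos: [0.4622, -0.0546, 0.0844]
tool_rot: [-180.0, 0.1, -17.2]
ft_force: [1.3, -0.1, 1.3]
gripper_width: 0.0
grip_force: 0.7
```

Request:
move_arm([
  [0,-0.12,0.036,0,0],
  [0,-0.12,0.036,0,0],
  [0,-0.08,0.024,0,0],
])

```text
time_s: 4.57
ee_pos: [0.4561, -0.0529, 0.084]
tool_rot: [-180.0, -0.1, -17.3]
ft_force: [1.7, -1.1, 1.6]
gripper_width: -0.0
grip_force: 0.8
```

Request:
move_arm([
  [0,-0.1,0.03,0,0],
  [0,-0.1,0.03,0,0],
])

```text
time_s: 4.73
ee_pos: [0.4556, -0.0527, 0.0842]
tool_rot: [-179.9, -0.6, -17.3]
ft_force: [10.2, -5.9, -4.3]
gripper_width: 0.001
grip_force: 5.7
```

Request:
move_arm([
  [0,-0.1,0.03,0,0],
  [0,-0.1,0.03,0,0],
])

```text
time_s: 4.9
ee_pos: [0.4555, -0.0526, 0.0845]
tool_rot: [-179.9, -1.1, -17.4]
ft_force: [16.8, -9.1, -8.7]
gripper_width: 0.001
grip_force: 9.1
```

Request:
move_arm([
  [0,-0.06,0.018,0,0],
  [0,-0.06,0.018,0,0],
])

```text
time_s: 5.07
ee_pos: [0.4555, -0.0526, 0.0846]
tool_rot: [-179.8, -1.5, -17.5]
ft_force: [19.5, -10.0, -11.9]
gripper_width: 0.003
grip_force: 10.6
```

Request:
move_arm([
  [0,0.8,-0.23,0,0],
  [0,0,0,0.9,0],
  [0,0,0,0.9,0],
  [0,0,0,0.9,0],
  [0,0,0,0.9,0],
  [30,0,-0.95,0,0],
  [40,0,-0.95,0,0],
  [40,0,-0.95,0,0],
  [40,0,-0.95,0,0],
  [40,0,-0.95,0,0],
  [40,0,-0.95,0,0],
  [40,0,-0.95,0,0],
])

```text
time_s: 6.07
ee_pos: [0.4613, -0.2216, 0.1734]
tool_rot: [-180.0, 0.2, -17.3]
ft_force: [1.1, 0.4, 0.0]
gripper_width: 0.47
grip_force: 0.0
```

Request:
move_arm([
  [40,0,-0.95,0,0],
  [40,0,-0.95,0,0],
  [40,0,0,0,0],
])

```text
time_s: 6.32
ee_pos: [0.4608, -0.2743, 0.1735]
tool_rot: [179.8, 0.0, -17.7]
ft_force: [-0.7, -1.6, 0.6]
gripper_width: 0.472
grip_force: 0.0
```

```bash
python3 - <<'E'
from h import *
a=cam('top','top3.png')['color'][145:265,245:350]; b=cam('side','side3.png')['color'][165:260,245:350]
a=cv2.resize(a,None,fx=4,fy=4,interpolation=cv2.INTER_CUBIC);b=cv2.resize(b,None,fx=3.6,fy=3.6,interpolation=cv2.INTER_CUBIC)
b=cv2.copyMakeBorder(b,0,a.shape[0]-b.shape[0],0,0,cv2.BORDER_CONSTANT);cv2.imwrite('pics/z3.png',cv2.hconcat([a,b]));print(a.shape,b.shape)
E
```

```text
(480, 420, 3) (480, 378, 3)
```

View pics/z3.png

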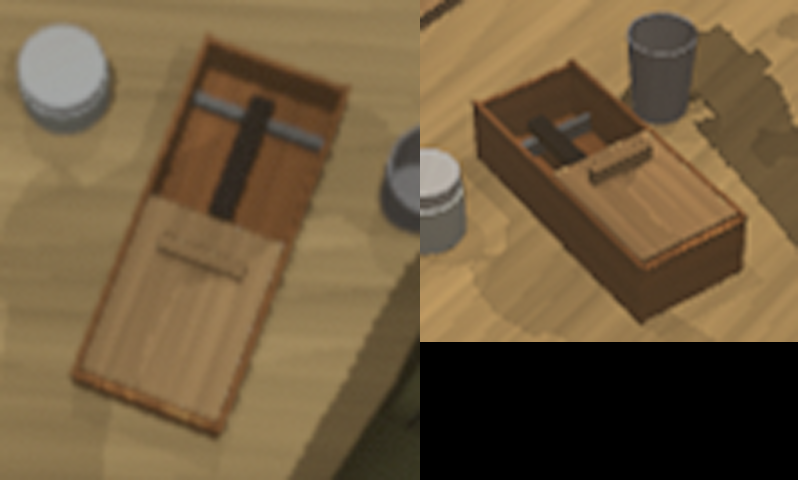

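```bash
python3 - <<'E'
from h import *
c=cam('top'); s=cam('side'); O=np.array([.4872,-.0651]);a=np.radians(-16.8);x=np.array([np.cos(a),np.sin(a)]);y=np.array([-x[1],x[0]])
def blob(c,roi,th,z):
    g=c['color'].max(2); m=np.zeros_like(g); v0,v1,u0,u1=roi; m[v0:v1,u0:u1]=(g[v0:v1,u0:u1]<th)*255
    n,l,st,ce=cv2.connectedComponentsWithStats(m); k=1+np.argmax(st[1:,4]); print(st[k],ce[k])
    v,u=np.where(l==k); P=np.array([plane(c,a,b,z)[:2] for a,b in zip(u,v)])
    mu=P.mean(0); w,V=np.linalg.eigh(np.cov(P.T)); d=V[:,1]; d*=np.sign(d@x); t=(P-mu)@d
    print('yaw',np.degrees(np.arctan2(d[1],d[0])),'ends',mu+d*t.max(),mu+d*t.min(),'L',np.ptp(t),'W',np.ptp((P-mu)@[-d[1],d[0]]))
    e=mu+d*t.max()-O; print('end org',e@x,e@y,'mean',mu)
for th in(45,60): blob(c,(165,203,290,320),th,.041)
for th in(45,60): blob(s,(190,215,270,300),th,.041)
f,n,xx,L,P=fit(c,(245+208/4,145+37/4,.075),(245+349/4,145+88/4,.075),(245+75/4,145+378/4,.073),(245+220/4,145+435/4,.073))
print((f+n)/2+xx*0.0275,np.degrees(np.arctan2(xx[1],xx[0])),L)
E
```

```text
[298 197   1   1   1] [298. 197.]
yaw nan ends [nan nan] [nan nan] L nan W nan
end org nan nan mean [ 0.48647455 -0.05526329]
[298 170  15  30 170] [305.04705882 184.09411765]
yaw -16.563533182459057 ends [ 0.57845845 -0.0891671 ] [ 0.48178236 -0.06041369] L 0.10086141898539966 W 0.020129133031158885
end org 0.09431965016672411 0.003336691735036177 mean [ 0.53020275 -0.07481488]<stdin>:7: RuntimeWarning: Degrees of freedom <= 0 for slice
  c *= np.true_divide(1, fact)
  c *= np.true_divide(1, fact)
Traceback (most recent call last):
ValueError: attempt to get argmax of an empty sequence
```

Request:
move_arm([
  [40,0.38,0.98,0,0],
  [40,0.38,0.98,0,0.1],
  [40,0.38,0.98,0,0],
  [40,0.38,0.98,0,0],
  [40,0.38,0.98,0,0],
  [40,0.38,0.98,0,0],
  [40,0.38,0.98,0,0],
  [40,0.38,0.98,0,0],
  [40,0,0,-0.9,0],
  [40,0,0,-0.9,0],
  [40,0,0,-0.9,0],
  [40,0,0,0,0],
])

```text
time_s: 7.52
ee_pos: [0.5354, -0.07, 0.1029]
tool_rot: [180.0, 0.5, -16.5]
ft_force: [-0.4, -0.2, -0.6]
gripper_width: 0.467
grip_force: 0.0
```

Request:
move_arm([
  [40,0,0,0,0],
  [40,0,0,0,0],
])

```text
time_s: 7.68
ee_pos: [0.539, -0.0719, 0.1072]
tool_rot: [-180.0, -0.0, -16.6]
ft_force: [-0.1, 0.1, -0.2]
gripper_width: 0.468
grip_force: 0.0
```

Request:
move_arm([
  [40,-0.05,-0.18,-0.5,0],
  [40,0,0,-0.6,0],
  [40,0,0,-0.6,0],
  [40,0,0,-0.6,0],
  [40,0,0,-0.6,0],
  [40,0,0,-0.4,0],
  [40,0,0,-0.15,0],
  [40,0,0,0,0],
])

```text
time_s: 8.35
ee_pos: [0.5375, -0.0769, 0.0202]
tool_rot: [180.0, -0.0, -16.7]
ft_force: [-0.3, 0.4, 0.2]
gripper_width: 0.466
grip_force: 0.0
```

```bash
python3 - <<'E'
from h import *
b=cam('side')['color'][130:240,245:345]
cv2.imwrite('pics/z4.png',cv2.resize(b,None,fx=5,fy=5,interpolation=cv2.INTER_CUBIC)); o=r.observe();print(o['ft_force'],o['ee_pos'])
E
```

```text
[-0.12607747 -0.0751198  -0.2531981 ] [ 0.53782085 -0.07699573  0.02067291]
```

View pics/z4.png

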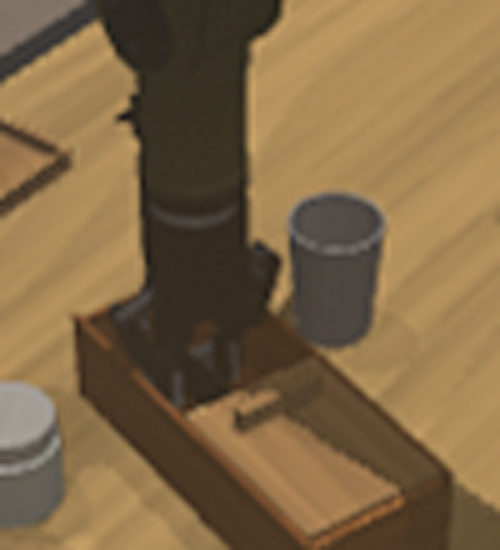

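Request:
move_arm([
  [19,0,0,0,0],
  [19,0,0,0,0],
  [19,0,0,0,0],
  [19,0,0,0,0],
  [19,0,0,0,0],
])

```text
time_s: 8.82
ee_pos: [0.5382, -0.077, 0.0211]
tool_rot: [-180.0, -0.1, -16.7]
ft_force: [0.4, 1.0, 5.3]
gripper_width: 0.227
grip_force: 24.4
```

Request:
move_arm([
  [19,0,0,0.3,0],
  [19,0,0,0.3,0],
  [19,0,0,0.3,0],
  [19,0,0,0,0],
  [19,0,0,0,0],
])

```text
time_s: 9.23
ee_pos: [0.5379, -0.077, 0.0433]
tool_rot: [-180.0, -0.1, -16.7]
ft_force: [0.4, 0.5, -1.2]
gripper_width: 0.23
grip_force: 23.6
```

```bash
python3 - <<'E'
from h import *
b=cam('side')['color'][165:225,255:325]; a=cam('top')['color'][150:220,270:340]
cv2.imwrite('pics/z5.png',cv2.hconcat([cv2.resize(i,(400,380),interpolation=cv2.INTER_CUBIC) for i in(b,a)])); o=r.observe();print(o['ft_force'],o['moment'],o['ee_pos'],o['grip_force'])
E
```

```text
[ 0.11807152  0.43278745 -0.41361123] [-0.034815   -0.02959741 -0.01829133] [ 0.53732963 -0.07694324  0.04258262] 23.631568551063538
```

View pics/z5.png

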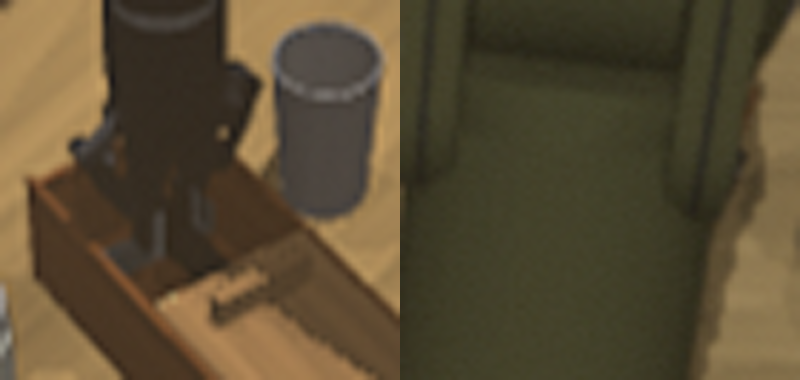

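Request:
move_arm([
  [19.4,0,0,0,0],
  [19.4,0,0,0,0],
  [19.4,0,0,0,0],
])

```text
time_s: 9.58
ee_pos: [0.5372, -0.0769, 0.0423]
tool_rot: [180.0, 0.0, -16.7]
ft_force: [0.0, -0.1, -0.2]
gripper_width: 0.224
grip_force: 23.6
```

Request:
move_arm([
  [19.7,0,0,0,0],
  [19.7,0,0,0,0],
  [19.7,0,0,0,0],
])

```text
time_s: 9.83
ee_pos: [0.5374, -0.0769, 0.0425]
tool_rot: [180.0, 0.0, -16.7]
ft_force: [-0.1, 0.4, -1.1]
gripper_width: 0.23
grip_force: 13.5
```

Request:
move_arm([
  [19.85,0,0,0,0],
  [19.85,0,0,0,0],
  [19.85,0,0,0,0],
])

```text
time_s: 10.08
ee_pos: [0.5374, -0.0769, 0.0426]
tool_rot: [180.0, -0.0, -16.7]
ft_force: [-1.3, 0.3, -1.0]
gripper_width: 0.225
grip_force: 5.8
```

```bash
python3 - <<'E'
from h import *
c=cam('side');o=r.observe();print(o['grip_force'],o['gripper_width'])
# dark comb pixels: mask in opening between fingers and roof
b=c['color'][165:225,255:325]
cv2.imwrite('pics/z6.png',cv2.resize(cv2.convertScaleAbs(b,alpha=2.2),(800,600),interpolation=cv2.INTER_CUBIC))
E
```

```text
5.81760361790657 0.2346154542934628
```

View pics/z6.png

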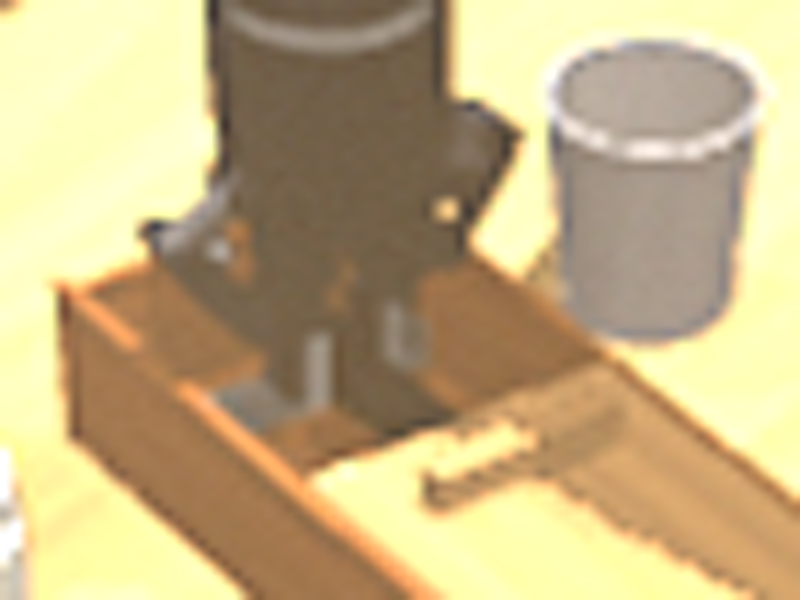

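Request:
move_arm([
  [19.85,0,0,0.2,0],
  [19.85,0,0,0.2,0],
  [19.85,0,0,0.2,0],
  [19.85,0,0,0,0],
])

```text
time_s: 10.47
ee_pos: [0.5381, -0.0771, 0.0588]
tool_rot: [-180.0, -0.1, -16.7]
ft_force: [0.3, -0.2, -0.9]
gripper_width: 0.233
grip_force: 5.8
```

Request:
move_arm([
  [19.85,0,0,0.2,0],
  [19.85,0,0,0.2,0],
  [19.85,0,0,0.2,0],
  [19.85,0,0,0,0],
])

```text
time_s: 10.8
ee_pos: [0.538, -0.0771, 0.0736]
tool_rot: [-180.0, -0.1, -16.7]
ft_force: [0.5, 0.8, -0.2]
gripper_width: 0.233
grip_force: 5.7
```

```bash
cat > t.py <<'E'
from h import *
# comb end (handle tip) ray in side & top: list dark pixels near the predicted end for several tilts
o=r.observe();print(o['ft_force'].round(2),o['moment'].round(3),o['ee_pos'].round(4),o['grip_force'],o['gripper_width'])
g=o['ee_pos']+[0,0,.0187]; a=np.radians(-16.7)
for n in('side','top'):
    c=cam(n,f'd_{n}_{o["time_s"]:.1f}.png')
    for th in(0,15,30,45,60,75):
        t=np.radians(th); l=[]
        for d in(.043,.030,-.04,-.06,-.09,-.12):
            u,v=proj(c,g+d*np.array([np.cos(t)*np.cos(a),np.cos(t)*np.sin(a),np.sin(t)])); p=c['color'][int(round(v)),int(round(u))]; l.append(f'{u:.0f},{v:.0f}:{p.tolist()}')
        print(n,th,*l)
E
python3 t.py
```

```text
[ 0.5   0.83 -0.16] [-0.042  0.011  0.016] [ 0.538  -0.0771  0.0736] 5.733198523521423 0.2326311618237416
side 0 277,186:[33, 43, 51] 279,187:[34, 44, 53] 290,198:[32, 44, 52] 294,201:[33, 48, 60] 299,205:[48, 73, 95] 304,210:[42, 63, 81]
side 15 277,183:[34, 43, 51] 279,186:[33, 44, 52] 290,200:[34, 45, 55] 293,204:[29, 43, 52] 298,210:[67, 103, 135] 303,216:[74, 113, 149]
side 30 278,182:[31, 41, 50] 280,185:[34, 44, 52] 290,201:[32, 43, 53] 292,206:[30, 41, 50] 297,213:[45, 66, 85] 301,220:[79, 122, 162]
side 45 279,181:[33, 44, 52] 281,184:[34, 45, 53] 289,202:[29, 42, 52] 291,207:[27, 36, 42] 294,215:[47, 70, 90] 298,222:[82, 127, 167]
side 60 280,180:[33, 44, 53] 282,184:[32, 43, 51] 287,202:[33, 43, 52] 289,207:[38, 57, 80] 291,215:[67, 102, 135] 294,222:[80, 124, 164]
side 75 282,181:[33, 44, 52] 283,184:[32, 43, 51] 286,202:[43, 51, 58] 287,206:[38, 62, 91] 288,213:[84, 130, 172] 289,220:[64, 98, 132]
top 0 312,165:[31, 48, 51] 310,169:[27, 42, 44] 302,189:[41, 64, 65] 300,195:[42, 66, 66] 297,204:[46, 67, 69] 293,213:[43, 66, 68]
top 15 312,164:[31, 49, 51] 310,168:[26, 41, 43] 302,190:[41, 65, 67] 300,196:[41, 64, 65] 297,205:[42, 65, 66] 293,214:[43, 67, 68]
top 30 312,164:[31, 49, 51] 310,168:[26, 41, 43] 303,189:[42, 65, 67] 301,195:[42, 65, 67] 297,204:[46, 67, 69] 294,212:[42, 65, 67]
top 45 311,165:[34, 51, 51] 310,169:[27, 42, 44] 303,188:[40, 63, 64] 301,193:[43, 65, 68] 299,201:[40, 64, 66] 296,208:[42, 65, 68]
top 60 310,167:[29, 45, 46] 309,171:[30, 46, 49] 304,186:[39, 61, 63] 303,190:[42, 65, 68] 301,196:[44, 66, 67] 299,202:[41, 64, 66]
top 75 309,170:[23, 39, 41] 309,172:[33, 51, 54] 305,184:[37, 61, 62] 304,187:[40, 63, 63] 303,191:[40, 63, 65] 301,195:[42, 65, 67]
```

```bash
python3 - <<'E'
import cv2
a=cv2.imread('pics/d_side_10.8.png').astype(int); b=cv2.imread('pics/side3.png').astype(int)
for v in range(176,216):
    print(v,''.join('%3d'%(a[v,u,2]) for u in range(264,308)))
E
```

```text
176 168168167167168172178191166 48 62 54 53 52 52 52 51 52 51 52 51 52 52 52 52 52 52 52 51 51 49 52 50 45 70137176168144103 92 81 84 84
177 166166167169174179186182136 67 65 52 53 51 51 52 51 51 52 53 51 52 51 52 51 51 51 51 48 52 57 49 48 44106168174175150 76106104 88 84
178 164166173174174191183137 78 68 56 47 50 52 52 52 52 51 52 51 53 52 52 52 51 51 50 50 50 88104 45 43 72139176170174147 57 87105102105
179 165173168131126155136 78 67 59 64 76 54 50 51 51 53 52 51 51 51 51 52 51 52 52 51 48 83126106 43 44106166171167171147 54 64 73 94105
180 172174137 44 58 75 72 69 61 50109145 76 46 52 52 53 51 51 51 52 51 51 51 52 52 51 48 85105 54 43 71138174167164170147 66 67 69 69 74
181 178176136 37 67 78 72 62 56 49130175 86 45 51 52 52 53 52 52 51 51 53 51 53 52 51 51 48 48 46 39102166169165164169149 76 66 69 71 72
182 179185168 87 58 69 60 55 55 54116152 83 43 50 52 52 51 52 51 56 60 51 52 52 52 52 52 52 51 46 53122174165163163168154 90 65 71 73 73
183 180186183145 65 50 52 53 53 53100148126 51 50 52 52 53 52 52 59 67 51 52 52 52 51 51 49 46 40 91153168163162165172162102 64 72 73 74
184 
[... 3679 characters left out ...]
 84 81 80 83 92
211  68 71 72 74 74 73 73 74 77 76 74 72 70 93124118 87 74 71 80121150148156174164160149144169166150132111 82 87 90 86 80 82 82 88 90 97
212  99 67 70 72 73 74 73 74 75 76 76 74 71 68 93125117 87106145165183178176171166164136 95138134108 78 87 87 87 91 97 87 83 89 97 95 93
213 133103 81 69 72 74 74 73 73 74 75 75 75 71 70 94124116128170168168169173172169171144 68 80 85 85 84 85 90109126130125110 86 92 95 94
214 140138110 68 69 73 73 74 73 73 74 75 75 74 71 69 93120124140158164165168173174171138 69 84 90 87 90113132143155151146138119110 90 95
215 140145140101 65 70 72 74 73 73 74 74 74 75 75 71 69 92122128137157164166169175169135 90 78 90109128147162163161160148142146139109 89
```

Request:
move_arm([
  [19.85,0.1,-0.03,0.2,0],
  [19.85,0.15,-0.045,0.2,0],
  [19.85,0.23,-0.07,0.05,0],
  [19.85,0.23,-0.07,0.05,0],
  [19.85,0.23,-0.07,0.05,0],
  [19.85,0,0,0,0],
])

```text
time_s: 11.4
ee_pos: [0.5632, -0.0847, 0.0867]
tool_rot: [-180.0, -0.2, -16.7]
ft_force: [0.2, -0.0, -0.3]
gripper_width: 0.236
grip_force: 5.7
```

Request:
move_arm([
  [19.85,0.23,-0.07,0.05,0],
  [19.85,0.23,-0.07,0.05,0],
  [19.85,0.23,-0.07,0.05,0],
  [19.85,0.23,-0.07,0.05,0],
  [19.85,0.23,-0.07,0.05,0],
  [19.85,0.23,-0.07,0.05,0],
  [19.85,0.23,-0.07,0.05,0],
  [19.85,0,0,0,0],
])

```text
time_s: 12.07
ee_pos: [0.603, -0.0969, 0.0954]
tool_rot: [-180.0, -0.1, -16.7]
ft_force: [0.9, 0.0, -0.2]
gripper_width: 0.23
grip_force: 5.7
```

```bash
python3 - <<'E'
from h import *
o=r.observe();print(o['ft_force'].round(2),o['ee_pos'],o['grip_force'])
c=cam('side','s7.png');a=c['color']
for v in range(178,216,2): print(v,''.join('%3d'%(a[v,u,2]) for u in range(258,302)))
g=o['ee_pos']+[0,0,.0187]; y=np.radians(-16.7)
for th in(15,30,45,60,75):
    t=np.radians(th); print(th,[np.round(proj(c,g+d*np.array([np.cos(t)*np.cos(y),np.cos(t)*np.sin(y),np.sin(t)])),0).tolist() for d in(-.04,-.06,-.09,-.12,-.157)])
E
```

```text
[ 0.9   0.05 -0.16] [ 0.60299565 -0.09691528  0.09543967] 5.741020068526268
178 171164163164165165170165129 75 46 49 57 73 69 50 50 51 50 53 55 69131172166167167169170173175174172169166166168166164163166167168173
180 162162162162162163170179168104 40 48 57 72 68 48 50 52 52 52 70120164170168169171175176170174168166166168170171169167166165165165170
182 161161162166172175178181193168 55 45 51 65 69 51 52 55 52 50 50103162177176181177142 80 71114159176173170168165165164163162162164168
184 162168172175179185177157142104107 99 86 79 86 76 46 53 57 54 50 43 99141111 99 72 69 67 66 66 72 99137165168164163162161162163168176
186 176179185178157141103107108110112112110109109105 83 53 51 56 59 56 50 49 57 66 72 72 70 71 71 68 67 68 91132156166162164168170171172
188 154142104105107108109111112111108106103 97 87 77 73 67 55 51 54 58 57 55 53 58 70 72 71 70 71 71 69 68 67 67 83125163176171169173180
190 109109109110111112111107 97106113 85 76 82 68 69 70 72 71 64 53 51 53 53 51 52 60 72 70 69 69 71 71 71 69 69 66 65 80122163179170147
192 100106116115118113 98102 88 82 72 74 76 76 71 72 72 73 73 74 
[... 1298 characters left out ...]
 83 86
212 138137137140145139 99 66 69 71 72 74 73 73 74 75 76 73 70 69 92122118108119143162183178175171165164136 94137134107 78 88 87 86 91 97
214 142137142140137136140138110 66 69 72 73 73 72 73 74 74 75 75 71 69 93120124140158164164169172174170138 70 84 90 87 91112132143153152
15 [[279.0, 185.0], [283.0, 189.0], [287.0, 195.0], [292.0, 201.0], [298.0, 208.0]]
30 [[279.0, 187.0], [282.0, 191.0], [286.0, 198.0], [290.0, 205.0], [295.0, 214.0]]
45 [[278.0, 187.0], [280.0, 192.0], [284.0, 200.0], [287.0, 208.0], [291.0, 217.0]]
60 [[277.0, 188.0], [278.0, 193.0], [281.0, 200.0], [283.0, 208.0], [286.0, 217.0]]
75 [[275.0, 187.0], [276.0, 192.0], [278.0, 199.0], [279.0, 206.0], [281.0, 214.0]]
```

Request:
move_arm([
  [19.85,0.23,-0.07,0,0],
  [19.85,0.23,-0.07,0,0],
  [19.85,0.23,-0.07,0,0],
  [19.85,0.23,-0.07,0,0],
  [19.85,0.23,-0.07,0,0],
  [19.85,0.1,-0.03,0,0],
  [19.85,0,0,0,0],
])

```text
time_s: 12.7
ee_pos: [0.6333, -0.1061, 0.095]
tool_rot: [180.0, -0.1, -16.7]
ft_force: [0.1, -0.5, 0.1]
gripper_width: 0.228
grip_force: 5.7
```

```bash
python3 - <<'E'
from h import *
o=r.observe();print(o['ft_force'].round(2),o['ee_pos'],o['grip_force'])
b=cam('side','s8.png')['color'][150:225,245:345]
cv2.imwrite('pics/z8.png',cv2.resize(cv2.convertScaleAbs(b,alpha=2),(800,600),interpolation=cv2.INTER_CUBIC))
E
```

```text
[ 0.09 -0.49  0.09] [ 0.63326397 -0.10614     0.09503542] 5.738783106207848
```

View pics/z8.png

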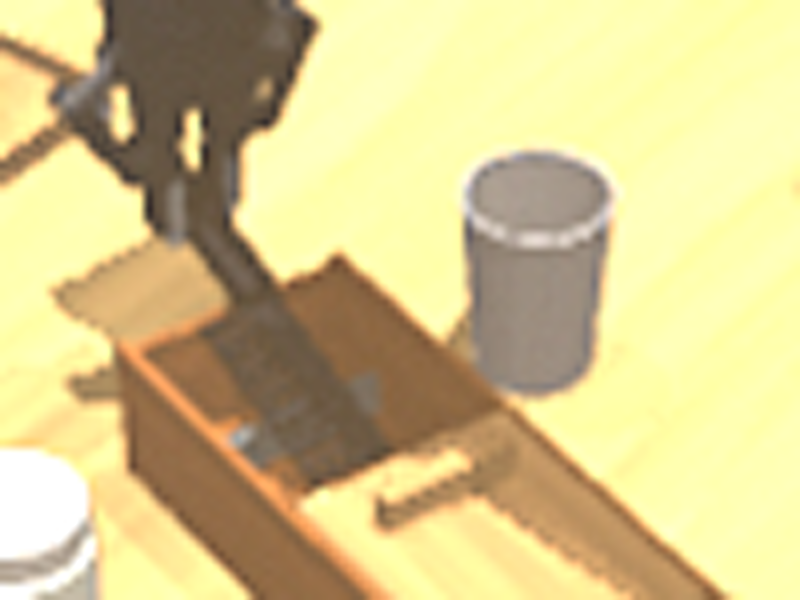

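Request:
move_arm([
  [19.85,0.23,-0.07,0,0],
  [19.85,0.23,-0.07,0.1,0],
  [19.85,0.23,-0.07,0.15,0],
  [19.85,0.23,-0.07,0.15,0],
  [19.85,0,0,0,0],
])

```text
time_s: 13.17
ee_pos: [0.6579, -0.1136, 0.1064]
tool_rot: [-180.0, -0.2, -16.7]
ft_force: [0.4, 0.6, -0.4]
gripper_width: 0.232
grip_force: 5.7
```

```bash
python3 - <<'E'
from h import *
o=r.observe();print(o['ft_force'].round(2),o['ee_pos'],o['grip_force'])
c=cam('side','s9.png');a=c['color']
for v in range(172,216,2): print(v,''.join('%3d'%(a[v,u,2]) for u in range(260,302)))
g=o['ee_pos']+[0,0,.0187]; y=np.radians(-16.7)
for th in(15,22,30,38):
    t=np.radians(th); print(th,[np.round(proj(c,g+d*np.array([np.cos(t)*np.cos(y),np.cos(t)*np.sin(y),np.sin(t)])),0).tolist() for d in(-.04,-.06,-.09,-.12,-.157)])
E
```

```text
[ 0.4   0.55 -0.42] [ 0.65791494 -0.11359267  0.10638524] 5.744406133890152
172  61 40 58 69 55 49 53 52 51 42102166178171172177181182183184184184181177173167161161166168168168172173173171170171173172171173
174 174122 92 81 79 55 49 54 54 50 45 53120178185182182184183180177174169165164165166167169170171173171170171171170170168169170168
176 110103106108112106 76 46 53 59 55 49 38104178193184177174171167164162165167166168169170172174176174171169169168167167165167166
178 104106106106105108106 86 54 49 56 57 53 44 51126182174171169166164166166168169170173175175171169167166168167164164167168168172
180 105104104106109111114118108 68 47 53 53 50 49105166175166164165166168169172176176171174169166166168170171170167166165165164170
182 104107109111113115116118121110 70 55 55 56 53 46 63115159175173173176182177140 78 66109158177174170167165164164163162162163168
184 110112113115117115104 84 62 57 65 71 63 54 56 57 52 53 73 94121137103 93 68 68 68 67 67 73 99138166167165163162160162164167176
186 114116115114112105 85 64 57 70 61 53 56 55 58 56 58 56 52 58 70 70 69 69 72 72 72 72 69 68 67 69 911311
[... 1493 characters left out ...]
 73 72 73 75 75 74 71 71 93122110 91120128 98 74 71 83100111134149162165158146163163163151133113 83 87
212 137139145138 99 66 69 71 72 73 73 73 74 76 76 74 70 68 91128125 94122159169181176175169165163136 95138133108 78 87 88 87 91 96
214 141141136135139139110 65 69 72 73 74 73 73 73 75 75 73 70 70 92118122139158163165168172173171138 69 83 91 86 91113132143153152
15 [[271.0, 175.0], [274.0, 178.0], [278.0, 184.0], [283.0, 190.0], [288.0, 197.0]]
22 [[270.0, 175.0], [273.0, 180.0], [278.0, 186.0], [282.0, 192.0], [288.0, 200.0]]
30 [[270.0, 176.0], [273.0, 181.0], [277.0, 188.0], [281.0, 194.0], [286.0, 203.0]]
38 [[270.0, 177.0], [272.0, 182.0], [276.0, 189.0], [280.0, 196.0], [284.0, 205.0]]
```

Request:
move_arm([
  [19,0,0,0,0],
  [18,0,0,0,0],
  [15,0,0,0.1,0],
  [15,0,0,0.3,0],
  [15,0,0,0.5,0],
  [15,0,0,0.5,0],
  [15,0,0,0.5,0],
  [15,0,0,0.5,0],
  [15,0,0,0.5,0],
  [15,0,0,0.5,0],
  [15,0,0,0.5,0],
  [15,0,0,0.5,0],
])

```text
time_s: 14.22
ee_pos: [0.6556, -0.1129, 0.2171]
tool_rot: [-180.0, -0.1, -16.7]
ft_force: [0.2, 0.1, -0.9]
gripper_width: 0.218
grip_force: 60.0
```

Request:
move_arm([
  [15,0,0,0.5,0],
  [15,0,0,0.5,0],
  [15,0,0,0.3,0],
  [15,0,0,0.2,0],
  [15,0,0,0,0],
  [15,0,0,0,0],
  [15,0,0,0,0],
  [15,0,0,0,0],
  [15,0,0,0,0],
  [15,0,0,0,0],
])

```text
time_s: 15.05
ee_pos: [0.6552, -0.1128, 0.252]
tool_rot: [180.0, 0.1, -16.7]
ft_force: [-0.4, -0.3, -0.5]
gripper_width: 0.22
grip_force: 60.0
```

```bash
python3 - <<'E'
from h import *
o=r.observe();print(o['ft_force'].round(2),o['ee_pos'],o['grip_force'],o['gripper_width'],abs(o['qd']).max())
c=cam('side','s10.png');a=c['color']
g=o['ee_pos']+[0,0,.0187]; y=np.radians(-16.7)
for th in(15,22,30,40,60):
    t=np.radians(th); print(th,[np.round(proj(c,g+d*np.array([np.cos(t)*np.cos(y),np.cos(t)*np.sin(y),np.sin(t)])),0).tolist() for d in(.043,-.04,-.06,-.09,-.12,-.157)])
for v in range(120,206,2): print(v,''.join('%3d'%(a[v,u,2]) for u in range(246,302)))
# background change elsewhere vs start
s0=cv2.imread('pics/side0.png'); d=cv2.absdiff(a,s0).max(2)
for n,(u,v) in dict(jar=(247,220),tumbler=(312,184),lotion=(361,158),brush=(388,186),dish=(243,340),holder=(178,305)).items(): print(n,d[v-15:v+15,u-12:u+12].mean().round(1))
E
```

```text
[-0.41 -0.35 -0.47] [ 0.65518742 -0.1127959   0.25204303] 59.98264968395233 0.22006595767924741 0.248149217070987
15 [[257.0, 126.0], [269.0, 141.0], [273.0, 145.0], [277.0, 151.0], [282.0, 157.0], [288.0, 164.0]]
22 [[257.0, 125.0], [269.0, 142.0], [272.0, 146.0], [277.0, 153.0], [282.0, 159.0], [287.0, 168.0]]
30 [[257.0, 124.0], [269.0, 143.0], [272.0, 148.0], [276.0, 155.0], [280.0, 162.0], [286.0, 171.0]]
40 [[258.0, 122.0], [268.0, 144.0], [271.0, 149.0], [275.0, 157.0], [279.0, 164.0], [283.0, 174.0]]
60 [[259.0, 121.0], [267.0, 145.0], [269.0, 150.0], [271.0, 158.0], [274.0, 166.0], [277.0, 176.0]]
120  69 65 53 46 50 52 91139121 33 41 43 44 43 43 43 44 43 42 44 42 43 43 44 43 46 61 68 43 42 58 76 66 58 60 58 52 64106158186176174174175174171169167168171175176176173167
122  55 40 43 43 43 52 74117119 38 41 42 44 44 44 41 57 66 41 43 42 44 45 45 44 49 51 42 43 46 57 64 59 53 64107157185175174174175173170168166167171174176176174168163160163
124 126 88 36 43 44 39 75125127 79 38 43 44 43 43 41 61 77 53 42 43 44 43 45 45 45 43 43 45 53 57 651071591861761741751751731691671661671711
[... 6314 characters left out ...]
71 70 93123113 84 72 74 76 77 77 77 76 74 73 71 71 71 71 74 71 71 71 71 71 70 67 63 63 63 66 70 68 69 68 70 70 72 71 70
200 151150151158174177167160155152155161169154 89 68 73 73 71 70 88110105 83 73 74 70 73 72 68 69 73 77 81 81 77 76 72 69 69 66 65 63 63 63 62 66 69 69 70 68 69 69 69 71 72
202 152156155149141135137150161164165167171156 98 64 72 74 74 74 72 71 94121109 74 65 83108 97 89107 91 91 90 81 62 64 62 64 64 62 63 65 68 68 70 71 70 68 69 69 69 68 69 68
204 172150136135135137142144150157160164163153109 66 71 73 74 74 74 72 71 71 91129140120 94 87 80 63 61 60 61 62 62 62 63 69 75 78 74 70 70 71 69 69 70 70 66 65 66 79 91 89
jar 7.2
tumbler 6.8
lotion 7.1
brush 41.9
dish 9.4
holder 6.4
```

```bash
python3 -c "
from bench import r
print(r.sign_off())"
```

```text
the job is handed in; nothing more can be done
None
```

The cover is fully open, and the arm is holding the comb still by its handle, tilted handle-end up. By the side camera its lowest point is about 14 cm above the box top, and no notable contact force showed while drawing it out. The job is handed in at about 15 s on the robot's clock; I didn't separately confirm the nail brush stayed put, because the side view of it changed as the arm and its shadow moved.

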